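# Hang the pin cover on the rail and hold the torch rest down on the lathe carriage

## Task

Take the folded cover off the lathe carriage and hang it astride the round bar of the rail stand, then fit the torch rest lengthwise on the carriage's yellow seat, so that the socket hidden in its underside drops over the brass locating pin. Press it fully down against the seat's springs and finish like that, still gripping the torch rest and keeping it pressed down, ready for the clamp screw to be tightened. Leave the other things on the bench as they are.

Things in the scene. Friction and masses are not known exactly. Their poses are not given: they have to be found in the camera images.
- carriage: Fixed grey lathe carriage. Origin: centre of its underside, on the table. Foot 200 (x) x 150 (y) x 20 mm; upper block 160 x 120 mm, flat top 55 mm above the origin. On it a sprung yellow seat plate, and up through the seat's centre a fixed brass pin, 12 mm in diameter, tapered tip 79 mm above the origin. At the start the cover stands over seat and pin.
- pin_tip (a point): Tip of the brass locating pin, on the pin's upright axis, 79 mm above the carriage's origin and 9 mm above the seat at rest.
- seat_top (a point): Centre of the top of the yellow seat plate (100 mm along the carriage's x, 50 mm along its y, 8 mm thick); 70 mm above the carriage's origin when not pressed, 64 mm when fully down.
- seat (a joint): How far the sprung seat is pressed down, m: 0 up, 0.006 fully down against its stop. It takes 6 N to start moving and 12 N in all to be fully down (the torch rest's own weight, 2.4 to 4.9 N, counts towards this but does not move it); it springs back when the push ends.
- cover: Loose tent-shaped cover of folded aluminium sheet, 160 g, ridge along its x, 110 mm long; inside 84 mm wide at the feet, 66 mm high; sheet 3 mm. Origin: midway between the feet, at their level. On the ridge an upright orange grip, 60 mm along x, 14 mm thick along y, 71 to 104 mm above the origin. It stands on the carriage's flat top, ridge nearly along the carriage's x.
- cover_ridge (a point): Middle of the inner ridge of the cover, 66 mm above the cover's origin. When the cover hangs on the bar this lies about 15 mm above the bar's axis.
- rail: Fixed stand with a horizontal round steel bar along its x, 16 mm in diameter and 240 mm long, its axis 150 mm above the table, on posts 14 x 30 mm at 110 mm either side of the middle (206 mm free between them). Base 240 x 80 x 12 mm. Origin: centre of its underside. It may stand to the left or to the right of the carriage.
- rail_mid (a point): Middle of the bar, on its axis; x runs along the bar, z up.
- torch_rest: Loose torch rest, 245-490 g, upright on the table. Steel base 90 (x) x 60 (y) x 18 mm; central blue post 26 (x) x 24 (y) mm, top 52 mm above the origin; dark V head over it, 10 mm thick (y), 70 mm wide (x), up to 75 mm. Origin: centre of the underside = centre of the hidden round socket, 14.5 mm across, 16 mm deep, open downwards only. Either end may point forward.
- paddle: Bystander, loose: carbon paddle lying flat: wooden handle and black blade, about 230 mm long. Leave alone.
- collet: Bystander, loose: brass collet ring, 48 mm across, 35 mm tall. Leave alone.
- jar: Bystander, loose: closed jar, 64 mm across, 90 mm tall. Leave alone.
- wrench: Bystander, loose: steel wrench lying flat, 160 mm long. Leave alone.
- chuck_key: Bystander, loose: T-shaped steel chuck key lying flat, about 115 mm long. Leave alone.
- rod_pot: Bystander, loose: white ceramic pot, 76 mm across, 100 mm tall. Leave alone.
- glasses_case: Bystander, loose: black spectacle case, 160 x 65 x 45 mm. Leave alone.
There are look-alikes about, which are no part of the job. What is shaped like the torch_rest but green or pink is not meant.

How it is judged:
By the outcome, as a careful person would: the job done as asked, in the order asked, and still so for the second after the job is handed in, while the arm keeps its last pose, push and grip.
It also fails if it takes over 61 s, if anything falls off the work surface, if the arm or the gripper's body presses on something with over 40 N, if the wrist force passes 120 N, or if a joint passes its speed limit or range.

## Robot

A 6-joint arm with a two-finger parallel gripper is mounted at the origin on the work surface. World frame = base frame: x ahead of the robot, y to its left, z up, the work surface at z = 0. Lengths are in m, angles in rad, forces in N, time in s.
With the tool pointing down it reaches from about 0.325 to 0.9 m from the base axis. Payload 6.1 kg.
Tool frame: the origin (TCP) lies on the centre line of the jaws, within the pads' length; the fingertips stand 19 mm ahead of it and the grasp point (between the pads) is the TCP; z points along the fingers, y is the line along which they close (so a half turn about z gives the same grasp; the last joint's range is limited). The gripper opens to 85 mm and grips with 20 to 120 N. Pads are 22 mm wide; open, the fingers measure 114 mm over their backs; the gripper's body (76 mm by 85 mm) begins 54 mm behind the grasp point. The pads swing forward as they close: fully open they stand 13 mm farther back than shut.
Start: joints at [-1.283, 0.22, 1.526, -0, 1.395, -0.126], TCP at [0.251, -0.572, 0.25] pointing down, gripper open.
Joint ranges: [-2.98, 2.98], [-0.91, 2.08], [0.09, 2.57], [-1.24, 4.39], [0.2, 2.65], [-2.68, 2.68]. Speed limits (rad/s): [2.57, 2.57, 3.01, 3.14, 3.14, 3.14].

## Interface

Orientations are given as a unit quaternion [w, x, y, z].
In Python, from workcell import * gives the robot as it stands. The module is installed in compiled form; this text tells all that it offers.
- The arm moves only by the tool drive_tool, never from a script. Its argument "moves" is a list of rows, each a list of 3 entries, a list of its own where there are three numbers: the shift along the tool's x, y, z in mm, then the turn about the tool's z in degrees, then the finger opening in mm, from 0 to 85.4. In form: [[[x, y, z], twist, claw], ...]. A call has 1 to 12 rows; each row is the pose to reach, as a shift and turn from the pose commanded when the call began, along the tool's axes at that moment; what a row does not reach only later rows make up. A row lasts 1/8 s, in which the tool goes at most 62.5 mm and 10.7 degrees, less where a joint would pass 70% of its speed; a pose out of reach is approached as far as the arm can. A call with a gripper value outside its range is refused whole. The fingers move at their own pace and stop on an object; "grip_force" is the grip in N (left out, the last holds). Time passes only in rows, so rows that repeat a pose let the fingers close. It gives the time, the measured TCP pose, the force, the opening and the grip force at its end, in the units of the state.
- observe(): the state, without advancing time (a new reading comes with each control period).
- grab_frame(name): name is "scene" or "top" or "wrist"; returns a dict with "img" (420x560x3 uint8, blue, green, red), "fx", "fy", "cx", "cy" (pixels), "R" (3x3) and "t" (3): a world point X has camera coordinates R X + t. Camera axes: x right, y down, z forward; pixel columns grow to the right and rows downward; lengths in m; the calibration is good to about 2 mm. A picture is of the moment at which its call begins. There is no depth.
- sign_off(): hands the job in; it is judged then, once.
Trained networks look in a picture, given as the dict that the camera call returned (one of the last four; its "shot" number tells which), for a name from the list of things; names that differ only in an ending like _2 or _b are one class to them, and where a whole thing is asked for, a point or a joint stands for the part that bears it (a point fixed in the world has none). Each returns a list of dicts, best first, with "p" (0 to 1); they miss things now and then, are a little off and sometimes report something else, mostly with a low value. They report only what shows in the picture. A call takes as long as a camera call. They do not tell look-alikes from the thing itself.
- find_in(picture, target): "position" ([column, row] in pixels, amid what is visible of it).
- silhouettes(picture, target): "pixels" (420x560 bool, what is visible of it) and "position" ([column, row] in pixels, amid what is visible of it).
The state is a dict: "time_s": time; "joint_pos": joint angles; "dq": joint speeds; "tau": joint torques, N m; "eef_pos": TCP position; "orientation": TCP orientation; "force": force on the tool from outside, world axes, zero at the start; "wrist_torque": the same for the moment, N m; "finger_gap": opening from 0.0 (shut) to 1.0 (fully open); "grip_force": force on a finger pad.
Only numpy, scipy, OpenCV 4.12 (cv2) and the standard library are available. Lean on these libraries where they do the work, as an engineer would, in place of code of your own. Each camera call takes 0.05 s, during which the arm holds its last target. There are 200 camera calls.

## Working session

There is one attempt and no reset: what is moved stays moved. The work goes in short steps, Python scripts to look and compute and a tool call to move; the robot and the scene stay as the last step left them, time stands still between calls to the robot, and variables do not carry over. Pictures are saved under pics/ and viewed, at most 12 in all, crops included, and the job is handed in when it is done.

Besides the shell and the picture viewer there is one more tool, called after ">>>" by a JSON object that holds its "api" and its "payload". drive_tool: Moves the arm, as the interface text tells. Its arguments: {"type":"object","properties":{"moves":{"type":"array","items":{"type":"array"}},"grip_force":{"type":"number"}},"required":["moves"]}

```bash
mkdir -p pics
cat > h.py <<'E'
from workcell import *
import numpy as np, cv2
def ray(f,px):
    d=np.array([(px[0]-f["cx"])/f["fx"],(px[1]-f["cy"])/f["fy"],1.0])
    R=np.array(f["R"]);t=np.array(f["t"])
    return -R.T@t, R.T@d
def onz(f,px,z):
    o,d=ray(f,px); return (o+d*(z-o[2])/d[2])
def proj(f,X):
    c=np.array(f["R"])@np.array(X)+np.array(f["t"]); return np.array([f["fx"]*c[0]/c[2]+f["cx"],f["fy"]*c[1]/c[2]+f["cy"]])
E
python3 - <<'E'
from h import *
fs={n:grab_frame(n) for n in("scene","top")}
for n,f in fs.items():
    cv2.imwrite(f"pics/{n}0.png",f["img"]); o,_=ray(f,(0,0)); print(n,o.round(3),f["fx"])
    for t in("carriage","cover","cover_ridge","rail","rail_mid","torch_rest","seat_top","paddle","jar","rod_pot","glasses_case","collet","wrench","chuck_key"):
        r=find_in(f,t); print(t,[(np.round(a["position"]).tolist(),round(a["p"],2),onz(f,a["position"],0.0).round(3)[:2].tolist()) for a in r[:4]])
E
```

```text
scene [1.095 0.359 0.93 ] 399.62865586233096
carriage [([258.0, 240.0], 0.63, [0.544, -0.015])]
cover [([268.0, 222.0], 0.84, [0.474, -0.026])]
cover_ridge [([266.0, 220.0], 0.72, [0.472, -0.033]), ([260.0, 241.0], 0.36, [0.544, -0.007])]
rail [([354.0, 295.0], 0.84, [0.557, 0.291])]
rail_mid [([355.0, 296.0], 0.97, [0.557, 0.294])]
torch_rest [([206.0, 209.0], 0.93, [0.533, -0.209]), ([181.0, 177.0], 0.8, [0.47, -0.362]), ([215.0, 158.0], 0.76, [0.338, -0.322])]
seat_top []
paddle [([164.0, 264.0], 0.75, [0.748, -0.184])]
jar [([235.0, 295.0], 0.69, [0.721, 0.031])]
rod_pot [([285.0, 316.0], 0.86, [0.7, 0.17])]
glasses_case [([415.0, 228.0], 0.65, [0.259, 0.352])]
collet [([210.0, 286.0], 0.86, [0.734, -0.038])]
wrench [([351.0, 220.0], 0.51, [0.333, 0.18]), ([247.0, 170.0], 0.21, [0.329, -0.199])]
chuck_key [([249.0, 174.0], 0.59, [0.339, -0.183])]
top [0.442 0.035 1.321] 490.76558004041976
carriage [([285.0, 213.0], 0.68, [0.484, 0.019])]
cover [([216.0, 269.0], 0.66, [0.337, 0.206]), ([295.0, 193.0], 0.64, [0.537, -0.009]), ([215.0, 118.0], 0.41, [0.747, 0.203])]
cover_ridge [([292.0, 190.0], 0.66, [0.544, -0.004])]
rail [([182.0, 185.0], 0.8, [0.565, 0.292])]
rail_mid [([182.0, 186.0], 0.73, [0.563, 0.294])]
torch_rest [([412.0, 262.0], 0.86, [0.343, -0.319]), ([364.0, 186.0], 0.81, [0.551, -0.196]), ([417.0, 208.0], 0.75, [0.485, -0.34])]
seat_top []
paddle [([359.0, 118.0], 0.72, [0.737, -0.191]), ([153.0, 289.0], 0.58, [0.29, 0.375]), ([419.0, 207.0], 0.16, [0.488, -0.345])]
jar [([272.0, 116.0], 0.61, [0.747, 0.046])]
rod_pot [([216.0, 116.0], 0.84, [0.752, 0.198])]
glasses_case [([155.0, 293.0], 0.74, [0.28, 0.369])]
collet [([305.0, 115.0], 0.81, [0.748, -0.044]), ([294.0, 190.0], 0.44, [0.544, -0.006])]
wrench [([214.0, 270.0], 0.81, [0.337, 0.211])]
chuck_key [([369.0, 268.0], 0.6, [0.328, -0.201])]
```

View pics/scene0.png

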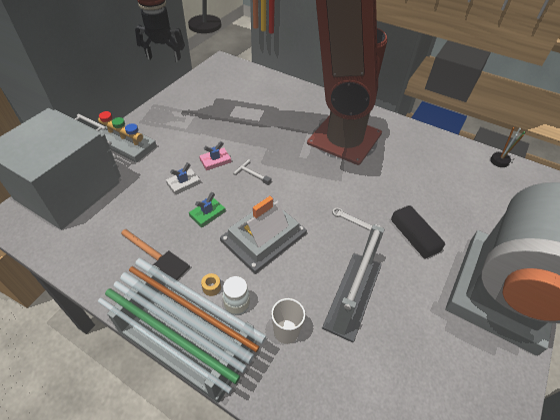

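View pics/top0.png

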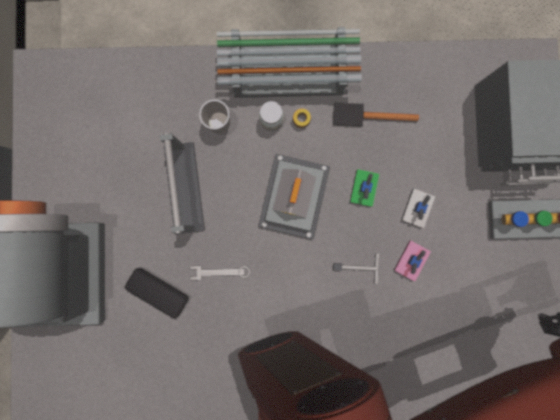

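Scene view: the carriage with cover (orange grip at 263,207) sits centre, and the rail is to the left of it (bar near 362,265). The steel torch rest is at (181,178) in scene and (418,208) in top. The green and pink ones are look-alikes.

```bash
cat >> h.py <<'E'
def omask(f,c,r,lo,hi,win=30):
    hsv=cv2.cvtColor(f["img"],cv2.COLOR_BGR2HSV); m=cv2.inRange(hsv,np.array(lo),np.array(hi))
    w=np.zeros_like(m); c,r=int(c),int(r); w[max(0,r-win):r+win,max(0,c-win):c+win]=255
    return m&w
def plane_rect(f,m,z):
    ys,xs=np.nonzero(m); P=np.array([onz(f,(x,y),z)[:2] for x,y in zip(xs,ys)])*1000
    (c,s,a)=cv2.minAreaRect(P.astype(np.float32)); return np.round(P.mean(0),1),np.round(c,1),np.round(s,1),round(a,1),len(xs)
E
python3 - <<'E'
from h import *
from workcell import *
o=observe(); print({k:np.round(o[k],3).tolist() for k in("eef_pos","orientation","force","finger_gap","time_s")})
for n,(gc,tc) in {"top":((294,190),(418,208)),"scene":((263,207),(181,178))}.items():
    f=grab_frame(n)
    m=omask(f,*gc,(3,120,90),(20,255,255),20); print(n,"grip",plane_rect(f,m,.159 if n=="top" else .143))
    for s in silhouettes(f,"torch_rest"):
        if np.hypot(*(np.array(s["position"])-tc))<12: print("rest",plane_rect(f,s["pixels"],.018),s["p"])
    for t,z in(("rail",.012),("carriage",.02),("cover",.055)):
        for s in silhouettes(f,t)[:1]: print(t,plane_rect(f,s["pixels"],z),s["p"])
    cx=[np.array([0.565,.292,.15])]
    cv2.imwrite(f"pics/{n}1.png",0*f["img"]) 
    if n=="top":
        im=f["img"]; a=cv2.resize(im[120:250,150:340],None,fx=4,fy=4,interpolation=cv2.INTER_CUBIC)
        b=cv2.resize(im[185:235,390:450],None,fx=4,fy=4,interpolation=cv2.INTER_CUBIC)
        a[:b.shape[0],-b.shape[1]:]=b  # inset
        cv2.imwrite("pics/crop1.png",a)
E
```

```text
{'eef_pos': [0.251, -0.572, 0.25], 'orientation': [-0.0, 0.979, 0.205, -0.0], 'force': [-0.501, -0.418, 0.427], 'finger_gap': 1.0, 'time_s': 1.5}
top grip (array([531.7,  -4.9]), array([531.7,  -4.8]), array([13.8, 59. ]), 74.3, 147)
rest (array([ 485.4, -334.4]), array([ 485.8, -334.4]), array([64.1, 93. ]), 66.9, 810) 0.86
rail (array([565.3, 289.6]), array([573.7, 291.2]), array([276. ,  89.3]), 6.0, 2973) 0.77
carriage (array([521.2,  -5.5]), array([525.9,  -5.8]), array([152.9, 204.2]), 74.8, 2867) 0.8
cover (array([535.7,  -5.7]), array([537.7,  -5.6]), array([ 92.1, 119.1]), 74.2, 1533) 0.59
scene grip (array([534.6,  -4.6]), array([533.3,  -4.1]), array([31.5, 75.9]), 74.4, 230)
rest (array([ 489.2, -335.3]), array([ 487. , -340.8]), array([99. , 95.6]), 66.9, 563) 0.94
rail (array([542.3, 286.3]), array([497.4, 280.7]), array([369.5,  81.6]), 6.4, 3114) 0.9
carriage (array([559.1,   7.4]), array([531.4,  -5. ]), array([162.4, 207.3]), 76.3, 2142) 0.98
cover (array([506.9,  -8. ]), array([506.7, -13.8]), array([115.6, 147.2]), 75.8, 1230) 0.84
```

View pics/crop1.png

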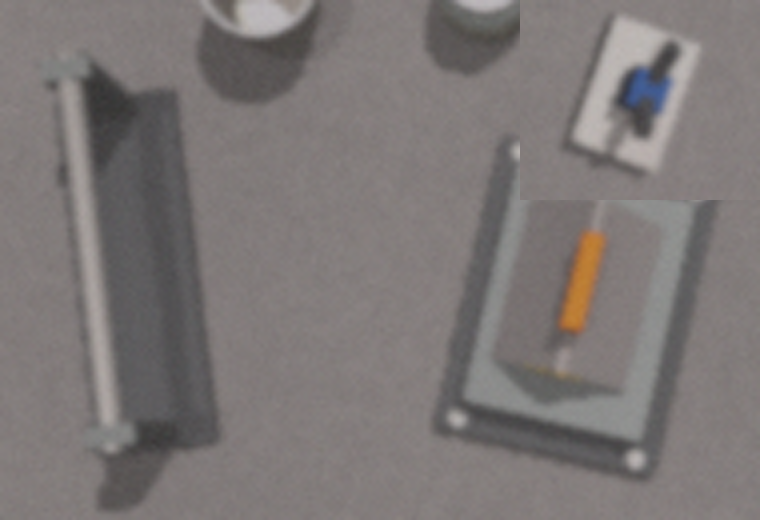

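```bash
cat >> h.py <<'E'
from scipy.spatial.transform import Rotation as Ro
def go(x,y,z,yaw):
    "shift in tool axes (mm), twist (deg) to bring TCP to x,y,z (mm) with tool x at world yaw (deg, mod 180)"
    o=observe(); R=Ro.from_quat(np.roll(o["orientation"],-1)).as_matrix()
    s=R.T@(np.array([x,y,z])-1000*np.array(o["eef_pos"]))
    y0=np.degrees(np.arctan2(R[1,0],R[0,0])); tw=-((yaw-y0+90)%180-90)
    print("shift",s.round(1).tolist(),"twist",round(tw,1),"yaw0",round(y0,1),"tilt",R[:,2].round(3).tolist())
E
python3 - <<'E'
from h import *
go(531.7,-4.9,250,-15.7)
f=grab_frame("top")
m=omask(f,172,183,(0,0,120),(180,70,255),60)
m[:,:155]=0; m[:,190:]=0; m[:138]=0;m[228:]=0
ys,xs=np.nonzero(m)
ln,ls=[],[]
for r in range(145,225,10): print(r,np.nonzero(m[r])[0].tolist())
for px in((167,135.5),(177.5,230)): print(onz(f,px,.15).round(4))
E
```

```text
shift [484.9, -406.7, 0.3] twist 39.4 yaw0 23.7 tilt [-0.0, 0.0, -1.0]
145 [155, 156, 157, 158, 159, 160, 161, 162, 163, 164, 165, 166, 167, 168, 169]
155 [155, 156, 157, 158, 159, 160, 161, 162, 163, 166, 167, 168, 169, 170, 171]
165 [155, 156, 157, 158, 159, 160, 161, 162, 163, 167, 168, 169, 170, 171, 172]
175 [155, 156, 157, 158, 159, 160, 161, 162, 163, 164, 165, 166, 168, 169, 170, 171, 172, 173]
185 [155, 156, 157, 158, 159, 160, 161, 162, 163, 164, 165, 166, 167, 170, 171, 172, 173, 174]
195 [155, 156, 157, 158, 159, 160, 161, 162, 163, 164, 165, 166, 167, 168, 171, 172, 173, 174, 175, 176]
205 [155, 156, 157, 158, 159, 160, 161, 162, 163, 164, 165, 166, 167, 168, 169, 172, 173, 174, 175, 176, 177]
215 [155, 156, 157, 158, 159, 160, 161, 162, 163, 164, 165, 166, 167, 168, 169, 170, 173, 174, 175, 176, 177, 178]
[0.6719 0.2985 0.15  ]
[0.4447 0.2767 0.15  ]
```

>>> {"api": "drive_tool", "payload": {"moves": [[[40,-34,0],4,70],[[81,-68,0],8,70],[[121,-102,0],12,60],[[162,-136,0],16,60],[[202,-169,0],20,50],[[242,-203,0],24,50],[[283,-237,0],28,50],[[323,-271,0],32,50],[[364,-305,0],36,50],[[404,-339,0],39.4,50],[[445,-373,0],39.4,50],[[485,-407,0],39.4,50]], "grip_force": 60}}

```text
time_s: 3.55
eef_pos: [0.5324, -0.0029, 0.2506]
orientation: [0.0, 0.991, -0.136, 0.0]
force: [0.5, 0.1, -0.5]
finger_gap: 0.59
grip_force: 0.0
```

Run:
```python
from h import *
f=grab_frame("wrist"); cv2.imwrite("pics/w1.png",f["img"]); print(ray(f,(0,0))[0].round(3))
o=observe(); print(np.round(o["eef_pos"],4),o["time_s"],o["finger_gap"])
r=[(a["position"],a["p"]) for a in find_in(f,"cover")][:2]; print(r)
u=proj(f,(.5317,-.0049,.15)); print("proj grip",u)
m=omask(f,*u,(3,120,90),(20,255,255),150); print(plane_rect(f,m,.159))
go(531.7,-4.9,148,-15.7)
```

```text
[ 0.612 -0.026  0.374]
[0.5341 0.0023 0.2507] 3.6 0.5888554671844106
[([288.0, 201.8], 0.89), ([544.8, 154.2], 0.61)]
proj grip [285.19427864 225.34891544]
(array([537.6,  -5.8]), array([536.7,  -5.8]), array([14.5, 64.8]), 75.0, 1423)
shift [-0.1, 5.0, 102.5] twist 0.3 yaw0 -15.4 tilt [0.001, 0.002, -1.0]
```

View pics/w1.png

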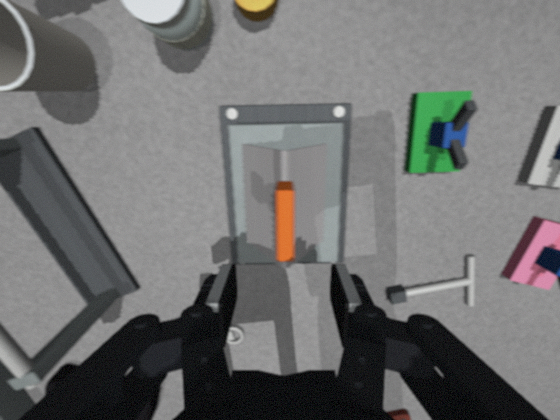

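The wrist view shows the orange grip at (285,222), centred between the open fingers. I can descend from here.

>>> {"api": "drive_tool", "payload": {"moves": [[[1,0,20],0,50],[[1,0,45],0,50],[[1,0,70],0,50],[[1,0,90],0,50],[[1,0,100],0,50],[[1,0,102],0,50],[[1,0,102],0,30],[[1,0,102],0,5],[[1,0,102],0,5],[[1,0,102],0,5],[[1,0,102],0,5],[[1,0,102],0,5]], "grip_force": 60}}

```text
time_s: 5.15
eef_pos: [0.5333, -0.0051, 0.1491]
orientation: [0.0, 0.991, -0.137, 0.001]
force: [0.4, -2.5, 4.9]
finger_gap: 0.154
grip_force: 63.0
```

Run:
```python
from h import *
o=observe(); print(np.round(o["eef_pos"],4),np.round(o["force"],1),o["finger_gap"],o["grip_force"])
go(532,-5,275,-15.5)
f=grab_frame("wrist"); cv2.imwrite("pics/w2.png",f["img"])
```

```text
[ 0.5333 -0.0051  0.1491] [ 0.4 -2.5  4.9] 0.15359450576503925 62.99915671348572
shift [-1.1, 0.3, -125.9] twist -0.2 yaw0 -15.7 tilt [0.001, -0.0, -1.0]
```

>>> {"api": "drive_tool", "payload": {"moves": [[[0,0,-10],0,5],[[0,0,-25],0,5],[[0,0,-45],0,5],[[0,0,-65],0,5],[[0,0,-85],0,5],[[0,0,-105],0,5],[[0,0,-120],0,5],[[0,0,-130],0,5],[[0,0,-130],0,5],[[0,0,-130],0,5]]}}

```text
time_s: 6.45
eef_pos: [0.5323, -0.0048, 0.2775]
orientation: [-0.0, 0.991, -0.137, -0.001]
force: [-0.0, -0.2, -1.4]
finger_gap: 0.153
grip_force: 61.9
```

Run:
```python
from h import *
o=observe(); print(np.round(o["eef_pos"],4),np.round(o["force"],1),o["finger_gap"],o["grip_force"])
go(558,287,279,6.2)
f=grab_frame("wrist"); cv2.imwrite("pics/w2.png",f["img"])
g=grab_frame("top")
m=omask(g,182,186,(0,0,0),(180,255,255),1)
for r in range(140,228,8): print(r,cv2.cvtColor(g["img"],cv2.COLOR_BGR2GRAY)[r,160:186].tolist())
```

```text
[ 0.5323 -0.0048  0.2775] [-0.  -0.2 -1.4] 0.15312349318258353 61.85760140419006
shift [-54.2, -287.9, -1.5] twist -21.9 yaw0 -15.7 tilt [-0.001, 0.0, -1.0]
140 [131, 118, 106, 108, 121, 142, 157, 152, 141, 119, 102, 77, 65, 65, 64, 66, 71, 76, 87, 103, 117, 130, 134, 135, 135, 131]
148 [137, 137, 132, 121, 118, 131, 152, 166, 166, 154, 136, 103, 79, 66, 58, 66, 65, 63, 63, 62, 63, 65, 62, 73, 78, 78]
156 [138, 138, 138, 132, 121, 113, 129, 156, 167, 165, 158, 133, 105, 85, 72, 72, 73, 73, 78, 86, 97, 101, 98, 96, 95, 88]
164 [136, 135, 132, 128, 110, 95, 101, 130, 154, 170, 170, 158, 135, 112, 96, 96, 97, 99, 101, 97, 99, 99, 97, 98, 93, 87]
172 [135, 134, 133, 135, 136, 130, 117, 115, 134, 154, 172, 171, 155, 137, 113, 98, 99, 97, 99, 99, 100, 98, 100, 98, 98, 99]
180 [136, 137, 136, 136, 138, 133, 131, 120, 117, 136, 157, 174, 169, 156, 136, 110, 101, 97, 95, 98, 102, 100, 98, 98, 98, 98]
188 [135, 136, 132, 135, 133, 134, 136, 130, 121, 119, 141, 161, 174, 172, 157, 135, 109, 100, 97, 96, 99, 101, 98, 100, 101, 102]
196 [133, 132, 133, 132, 132, 132, 135, 131, 128, 114, 116, 138, 163, 176, 172, 156, 135, 110, 100, 97, 98, 100, 102, 100, 102, 100]
204 [134, 134, 136, 137, 134, 136, 136, 134, 136, 129, 114, 115, 138, 163, 178, 175, 156, 133, 109, 100, 97, 98, 99, 102, 99, 102]
212 [136, 135, 132, 132, 133, 135, 133, 137, 135, 132, 125, 114, 117, 144, 166, 183, 174, 155, 130, 107, 100, 100, 99, 98, 102, 101]
220 [133, 131, 129, 131, 133, 135, 137, 136, 136, 135, 136, 131, 118, 121, 144, 169, 178, 173, 155, 131, 110, 98, 96, 102, 100, 102]
```

View pics/w2.png

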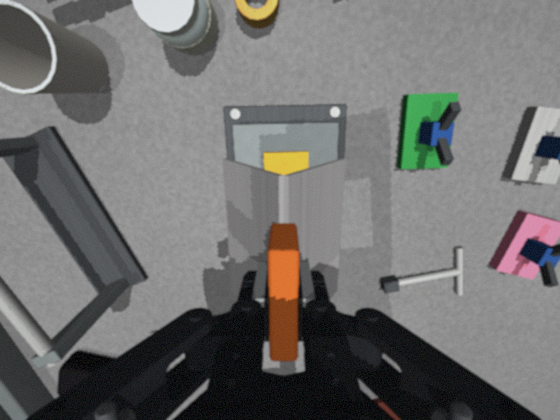

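The cover is held level and the yellow seat shows at (286,162). Next I carry the cover over the bar.

>>> {"api": "drive_tool", "payload": {"moves": [[[-2,-10,0],0,5],[[-7,-36,0],-2,5],[[-13,-70,0],-5,5],[[-20,-105,0],-8,5],[[-27,-141,0],-11,5],[[-34,-177,0],-14,5],[[-41,-213,0],-17,5],[[-47,-247,0],-20,5],[[-52,-274,0],-22,5],[[-54,-287,0],-22.4,5],[[-54.5,-289,0],-22.4,5],[[-54.5,-289,0],-22.4,5]]}}

```text
time_s: 8.05
eef_pos: [0.5583, 0.2875, 0.2781]
orientation: [0.0, 0.998, 0.058, -0.0]
force: [-0.1, -0.5, -1.5]
finger_gap: 0.151
grip_force: 61.9
```

>>> {"api": "drive_tool", "payload": {"moves": [[[0,0,0],0,5],[[0,0,0],0,5]]}}

```text
time_s: 8.3
eef_pos: [0.5585, 0.2874, 0.2785]
orientation: [0.0, 0.998, 0.058, 0.0]
force: [-0.1, 0.4, -0.6]
finger_gap: 0.154
grip_force: 61.9
```

Run:
```python
from h import *
go(558,288.5,194,6.7)
f=grab_frame("scene"); g=grab_frame("top"); w=grab_frame("wrist")
a=cv2.resize(f["img"][190:360,270:470],(400,340)); b=cv2.resize(g["img"][120:260,120:260],(340,340));cv2.imwrite("pics/c3.png",np.hstack([a,b]))
for h in(f,w):
  for t in("rail","cover"): print([(np.round(s["position"]),round(s["p"],2)) for s in find_in(h,t)[:2]])
```

```text
shift [-0.4, -1.2, 84.5] twist -0.1 yaw0 6.6 tilt [0.0, -0.0, -1.0]
[(array([353., 304.]), 0.6)]
[(array([375., 248.]), 0.61)]
[(array([282., 120.]), 0.92)]
[(array([285., 232.]), 0.76)]
```

View pics/c3.png

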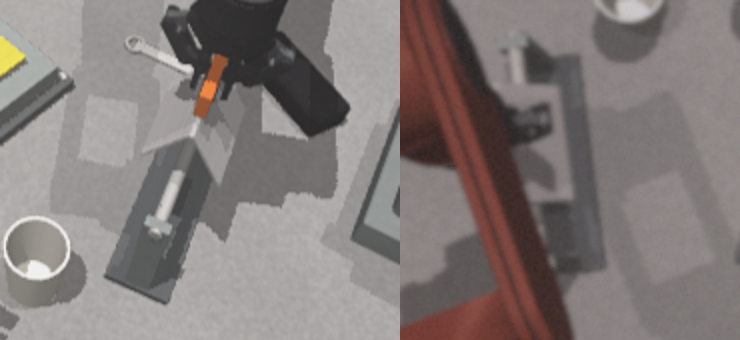

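The cover is above the bar and lined up with it, the ridge continuing into the bar in the left crop. Lowering now.

>>> {"api": "drive_tool", "payload": {"moves": [[[0,-1,10],0,5],[[0,-1,25],0,5],[[0,-1,42],0,5],[[0,-1,57],0,5],[[0,-1,68],0,5],[[0,-1,75],0,5],[[0,-1,79],0,5],[[0,-1,82],0,5],[[0,-1,84],0,5],[[0,-1,84],0,5],[[0,-1,84],0,5]]}}

```text
time_s: 10.02
eef_pos: [0.5587, 0.2889, 0.1948]
orientation: [0.0, 0.998, 0.058, 0.001]
force: [0.3, -1.7, -0.1]
finger_gap: 0.153
grip_force: 62.2
```

>>> {"api": "drive_tool", "payload": {"moves": [[[0,0,1],0,5],[[0,0,2],0,5],[[0,0,2],0,5]]}}

```text
time_s: 10.4
eef_pos: [0.5591, 0.2885, 0.1936]
orientation: [0.0, 0.998, 0.058, 0.001]
force: [-0.5, -4.4, 5.9]
finger_gap: 0.15
grip_force: 63.0
```

>>> {"api": "drive_tool", "payload": {"moves": [[[0,0,0],0,16],[[0,0,0],0,20],[[0,0,0],0,28],[[0,0,0],0,40],[[0,0,0],0,40],[[0,0,-10],0,40],[[0,0,-25],0,40],[[0,0,-45],0,40],[[0,0,-70],0,40],[[0,0,-95],0,40],[[0,0,-105],0,40],[[0,0,-105],0,40]]}}

```text
time_s: 11.9
eef_pos: [0.5587, 0.2893, 0.2988]
orientation: [-0.0, 0.998, 0.059, 0.001]
force: [-0.0, 0.2, -0.5]
finger_gap: 0.465
grip_force: 0.0
```

Run:
```python
from h import *
o=observe(); print(np.round(o["eef_pos"],4),np.round(o["force"],1),o["finger_gap"])
f=grab_frame("scene"); w=grab_frame("wrist")
a=cv2.resize(f["img"][190:360,270:470],(400,340)); b=cv2.resize(w["img"],(400,300)); b=cv2.copyMakeBorder(b,0,40,0,0,cv2.BORDER_CONSTANT)
cv2.imwrite("pics/c4.png",np.hstack([a,b]))
u=proj(f,(.558,.2885,.19)); m=omask(f,*u,(3,120,90),(20,255,255),25); print("scene grip z.19",plane_rect(f,m,.187))
go(485.6,-334.4,280,-23.1)
```

```text
[0.5587 0.2893 0.2988] [-0.   0.2 -0.5] 0.46501628512890797
scene grip z.19 (array([560.7, 289.1]), array([560.3, 288.9]), array([80.4, 13.7]), 5.6, 184)
shift [-144.6, 610.6, 16.8] twist 29.8 yaw0 6.7 tilt [-0.001, -0.0, -1.0]
```

View pics/c4.png

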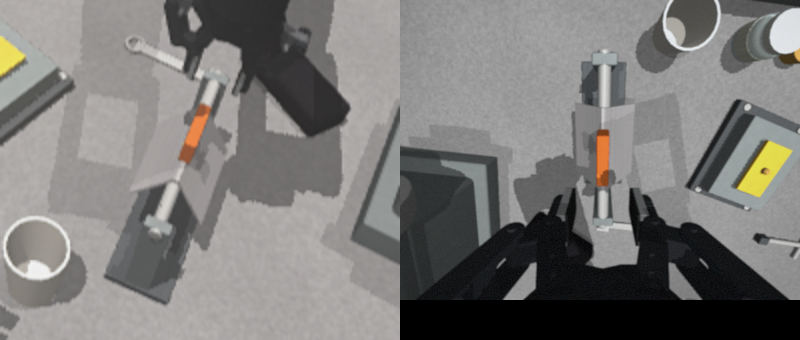

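The cover hangs astride the bar; in the scene crop the grip is at (195,135), and in the wrist crop it sits on the bar line. On the way to the torch rest I stop over the carriage to measure the pin.

>>> {"api": "drive_tool", "payload": {"moves": [[[-3,12,0],0,60],[[-10,40,0],2,70],[[-18,80,0],5,85],[[-28,120,0],8,85],[[-38,160,0],11,85],[[-48,200,0],14,85],[[-58,240,0],18,85],[[-66,275,0],22,85],[[-71,295,0],22,85],[[-72,300,0],22,85],[[-72,300,0],22,85],[[-72,300,0],22,85]]}}

```text
time_s: 13.5
eef_pos: [0.5218, -0.0165, 0.2971]
orientation: [-0.0, 0.991, -0.133, -0.0]
force: [0.1, 0.2, -1.2]
finger_gap: 0.996
grip_force: 0.0
```

```bash
cat > pin.py <<'E'
from h import *
def meas(names):
  for n in names:
    f=grab_frame(n); u=proj(f,(.531,-.005,.07))
    w=80 if n=="wrist" else 30
    m=omask(f,*u,(22,140,110),(36,255,255),w)
    c=max(cv2.findContours(m,cv2.RETR_EXTERNAL,cv2.CHAIN_APPROX_NONE)[0],key=cv2.contourArea)
    P=np.array([onz(f,p[0],.070)[:2] for p in c])*1000
    r=cv2.minAreaRect(P.astype(np.float32)); print(n,"seat rect",np.round(r[0],1),np.round(r[1],1),round(r[2],1))
    for t,z in(("pin_tip",.079),("seat_top",.070)):
        print(t,[(np.round(a["position"],1).tolist(),round(a["p"],2),(onz(f,a["position"],z)*1000).round(1)[:2].tolist()) for a in find_in(f,t)[:2]])
E
python3 - <<'E'
from pin import *
o=observe(); print(np.round(o["eef_pos"],4),np.round(o["dq"],3))
meas(("wrist","scene","wrist"))
go(485.6,-334.4,280,-23.1)
f=grab_frame("wrist"); cv2.imwrite("pics/w5.png",f["img"])
for s in silhouettes(f,"torch_rest"): print(s["p"],np.round(s["position"]),plane_rect(f,s["pixels"],.018))
E
```

```text
[ 0.5218 -0.0165  0.2971] [ 0.006  0.002 -0.002 -0.002 -0.    -0.002]
wrist seat rect [527.8  -7.5] [47.8 98.4] 75.4
pin_tip [([277.9, 168.9], 0.72, [547.8, -17.8])]
seat_top [([275.7, 181.6], 0.97, [532.3, -10.5])]
scene seat rect [530.1  -4.6] [50.  98.5] 75.6
pin_tip [([262.3, 236.5], 0.69, [575.7, 21.8])]
seat_top [([262.3, 224.2], 0.74, [535.6, -4.1])]
wrist seat rect [527.8  -7.6] [48.2 98.5] 75.4
pin_tip [([276.5, 170.9], 0.6, [546.1, -15.9]), ([65.1, 218.6], 0.39, [557.7, 249.0])]
seat_top [([276.7, 182.8], 0.57, [530.7, -11.7]), ([42.9, 52.2], 0.34, [730.1, 188.2])]
shift [48.6, 315.7, 17.3] twist 7.8 yaw0 -15.3 tilt [0.0, 0.0, -1.0]
0.88 [524. 141.] (array([ 487.3, -338.4]), array([ 484.2, -345. ]), array([97.7, 90.3]), 68.1, 4337)
0.7 [512. 242.] (array([ 346.5, -319.5]), array([ 342.6, -324.9]), array([107.2,  93. ]), 58.8, 3517)
0.69 [410. 126.] (array([ 546.9, -194.9]), array([ 545.3, -194.9]), array([68.1, 90.1]), 77.2, 3684)
```

View pics/w5.png

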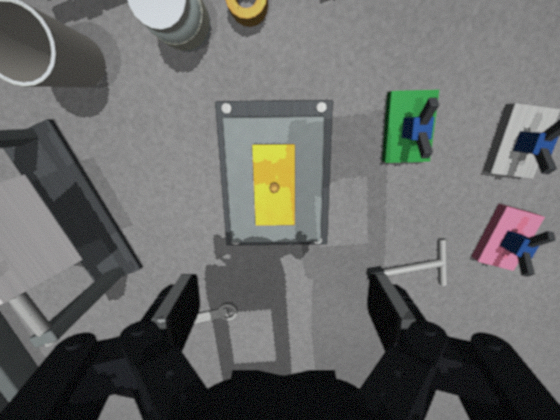

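The seat is at (274,185) with the brass pin at its centre (274,187), and the steel rest is at (525,141). Moving over the rest.

>>> {"api": "drive_tool", "payload": {"moves": [[[3,20,0],0,85],[[8,55,5],2,85],[[15,95,10],4,85],[[21,135,20],6,85],[[28,180,30],8,85],[[34,220,40],8,85],[[40,260,50],8,85],[[45,290,60],8,85],[[48,310,65],8,85],[[49,316,67],8,85],[[49,316,67],8,85],[[49,316,67],8,85]]}}

```text
time_s: 15.55
eef_pos: [0.4862, -0.3341, 0.2308]
orientation: [-0.0, 0.98, -0.201, 0.0]
force: [-0.4, -0.1, -0.5]
finger_gap: 0.993
grip_force: 0.0
```

Run:
```python
from pin import *
o=observe(); print(np.round(o["eef_pos"],4),np.round(np.abs(o["dq"]).max(),3))
meas(("top",))
go(485.6,-334.4,42,-23.1)
f=grab_frame("wrist"); cv2.imwrite("pics/w6.png",f["img"])
for s in silhouettes(f,"torch_rest")[:2]: print(s["p"],np.round(s["position"]),plane_rect(f,s["pixels"],.018))
u=proj(f,(.4856,-.3344,.052));print(u)
hsv=cv2.cvtColor(f["img"],cv2.COLOR_BGR2HSV)
m=omask(f,*u,(0,0,140),(180,60,255),110); print("white",plane_rect(f,m,.018))
```

```text
[ 0.4862 -0.3341  0.2308] 0.003
top seat rect [526.4  -6. ] [47.4 98. ] 75.4
pin_tip [([292.3, 196.9], 0.62, [520.5, -0.2]), ([172.3, 181.5], 0.24, [567.8, 302.7])]
seat_top [([294.6, 196.3], 0.92, [522.4, -6.4])]
shift [-0.6, 0.3, 188.8] twist -0.1 yaw0 -23.2 tilt [0.001, -0.0, -1.0]
0.87 [155. 190.] (array([ 545.7, -199.3]), array([ 543.6, -196.8]), array([74.3, 94.8]), 76.5, 4555)
0.8 [285. 185.] (array([ 488.6, -339.7]), array([ 484.6, -336.9]), array([ 62.6, 100.4]), 67.1, 4118)
[283.08507548 199.87058649]
white (array([ 498.2, -324.6]), array([ 463.6, -324.1]), array([283.3, 270.1]), 66.8, 25451)
```

View pics/w6.png

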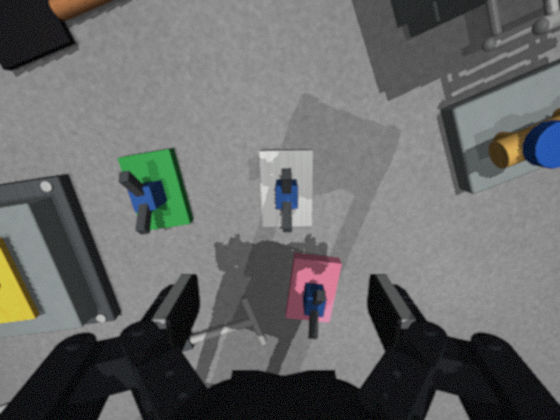

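The steel rest is at (286,188), slightly right of the jaw centre line (283). I refine its centre from the base outline before descending.

Run:
```python
from h import *
def fit(f,c,win,thr,up):
    g=cv2.cvtColor(f["img"],cv2.COLOR_BGR2HSV); m=omask(f,*c,(0,0,thr),(180,60,255),win)
    b=omask(f,*c,(100,100,30),(130,255,255),win)
    m=cv2.morphologyEx(m,cv2.MORPH_OPEN,np.ones((2,2)))
    k,l,st,_=cv2.connectedComponentsWithStats(m); i=1+np.argmax(st[1:,4]); return plane_rect(f,l==i,.018),plane_rect(f,b,.052)
w=grab_frame("wrist"); t=grab_frame("top")
for thr in (150,160,170,180): print(thr,fit(w,(286,188),48,thr,0)[0])
print(fit(w,(286,188),48,150,0)[1])
for px in((260,150),(313,150),(313,227),(260,227)): print((onz(w,px,.018)*1000).round(1)[:2])
```

```text
150 (array([ 488.3, -341.6]), array([ 481.8, -341.6]), array([70.3, 96. ]), 69.1, 3002)
160 (array([ 490.1, -341.8]), array([ 484.8, -339.3]), array([62.1, 90.1]), 67.5, 2751)
170 (array([ 493.9, -346.5]), array([ 485.6, -339. ]), array([60.1, 89.4]), 68.0, 2124)
180 (array([ 451.6, -346.8]), array([ 453.7, -346.1]), array([22.8, 35.3]), 68.5, 437)
(array([ 489.3, -339.3]), array([ 490.1, -339.5]), array([22.3, 30.3]), 66.8, 425)
[ 539.8 -330. ]
[ 516.5 -384.2]
[ 431.2 -350.8]
[ 456.6 -291.7]
```

>>> {"api": "drive_tool", "payload": {"moves": [[[0,3,20],-0.5,85],[[0.5,3,50],-0.5,85],[[0.5,3,85],-0.5,85],[[0.5,3,120],-0.5,80],[[0.5,3,150],-0.5,70],[[0.5,3,172],-0.5,60],[[0.5,3,184],-0.5,50],[[0.5,3,189.5],-0.5,45],[[0.5,3,189.5],-0.5,40],[[0.5,3,189.5],-0.5,36],[[0.5,3,189.5],-0.5,32],[[0.5,3,189.5],-0.5,28]], "grip_force": 100}}

```text
time_s: 17.4
eef_pos: [0.4853, -0.3382, 0.0414]
orientation: [0.0, 0.98, -0.198, 0.0]
force: [-0.3, -0.6, -0.7]
finger_gap: 0.328
grip_force: 0.0
```

>>> {"api": "drive_tool", "payload": {"moves": [[[0,0,0],0,24],[[0,0,0],0,15],[[0,0,0],0,15],[[0,0,0],0,15],[[0,0,0],0,15]]}}

```text
time_s: 18.02
eef_pos: [0.4854, -0.338, 0.0415]
orientation: [0.0, 0.98, -0.198, 0.0]
force: [-0.8, 2.0, 6.1]
finger_gap: 0.263
grip_force: 98.4
```

Run:
```python
from h import *
o=observe(); print(np.round(o["eef_pos"],4),np.round(o["force"],1),o["finger_gap"],o["grip_force"])
go(485.6,-334.4,150,-23.1)
w=grab_frame("wrist")
for s in silhouettes(w,"torch_rest")[:2]: print(s["p"],np.round(s["position"]))
m=omask(w,286,300,(0,0,165),(180,60,255),110)
print(plane_rect(w,m,.018)); cv2.imwrite("pics/w7.png",w["img"])
```

```text
[ 0.4854 -0.338   0.0415] [-0.8  2.   6.1] 0.26289170539192896 98.37988615036011
shift [-1.1, -3.4, -108.5] twist 0.3 yaw0 -22.8 tilt [0.001, -0.0, -1.0]
0.84 [377. 392.]
0.7 [283. 242.]
(array([ 511.5, -349.9]), array([ 452.6, -340.9]), array([ 67.5, 169.3]), 82.9, 6638)
```

View pics/w7.png

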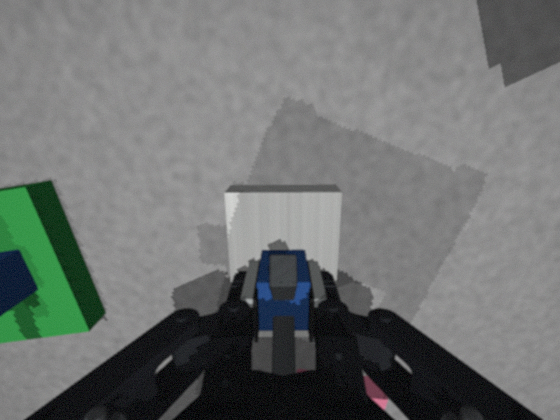

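The rest is gripped by its blue post. The base's front top edge spans (226..340, 192), centred on column 283. I compute its offset along the tool x axis.

Run:
```python
from h import *
w=grab_frame("wrist"); o=observe(); R=Ro.from_quat(np.roll(o["orientation"],-1)).as_matrix(); p=np.array(o["eef_pos"])
g=cv2.cvtColor(w["img"],cv2.COLOR_BGR2GRAY)
print(g[180:200,250:310:10].mean(1).round().tolist())
for px,z in(((283,191.5),.018),((226,191.5),.018),((340.5,191.5),.018),((283,184.8),0.0)): print(((R.T@(onz(w,px,z)-p))*1000).round(1))
```

```text
[126.0, 126.0, 127.0, 126.0, 116.0, 99.0, 90.0, 87.0, 89.0, 87.0, 89.0, 101.0, 132.0, 161.0, 169.0, 168.0, 168.0, 168.0, 169.0, 167.0]
[47.   0.3 23.5]
[ 47.  -28.8  23.5]
[47.  29.6 23.5]
[46.4  0.3 41.5]
```

>>> {"api": "drive_tool", "payload": {"moves": [[[0,0,-5],0,15],[[0,0,-20],0,15],[[0,0,-45],0,15],[[0,0,-75],0,15],[[0,0,-100],0,15],[[0,0,-120],0,15],[[0,0,-130],0,15],[[0,0,-130],0,15]]}}

```text
time_s: 19.18
eef_pos: [0.4852, -0.3381, 0.1714]
orientation: [0.0, 0.98, -0.198, 0.0]
force: [0.3, 0.1, -4.2]
finger_gap: 0.262
grip_force: 98.0
```

Run:
```python
from h import *
go(449,14.3,165,-14.6)
```

```text
shift [-169.9, -310.9, 6.1] twist -8.2 yaw0 -22.8 tilt [0.001, -0.001, -1.0]
```

>>> {"api": "drive_tool", "payload": {"moves": [[[-5,-10,0],0,15],[[-18,-34,0],-1,15],[[-36,-68,0],-2,15],[[-56,-103,0],-3,15],[[-76,-139,0],-4,15],[[-95,-174,0],-5,15],[[-114,-209,1],-6,15],[[-133,-244,2],-7,15],[[-152,-278,4],-8.2,15],[[-165,-302,6],-8.2,15],[[-170,-311,6],-8.2,15],[[-170,-311,6],-8.2,15]]}}

```text
time_s: 20.68
eef_pos: [0.4482, 0.0151, 0.1643]
orientation: [0.0, 0.992, -0.126, -0.0]
force: [0.7, -0.1, -1.9]
finger_gap: 0.264
grip_force: 98.3
```

>>> {"api": "drive_tool", "payload": {"moves": [[[0,0,0],0,15],[[0,0,0],0,15]]}}

```text
time_s: 20.92
eef_pos: [0.4489, 0.0138, 0.1648]
orientation: [0.0, 0.992, -0.128, 0.0]
force: [0.6, 0.3, -2.0]
finger_gap: 0.268
grip_force: 98.3
```

Run:
```python
from h import *
o=observe(); R=Ro.from_quat(np.roll(o["orientation"],-1)).as_matrix(); p=np.array(o["eef_pos"]); print(p.round(4))
f=grab_frame("wrist"); cv2.imwrite("pics/w8.png",f["img"]); g=cv2.cvtColor(f["img"],cv2.COLOR_BGR2GRAY)
u=proj(f,(.528,-.0063,.075)); print("exp",u)
m=omask(f,*u,(22,140,110),(36,255,255),130)
c=max(cv2.findContours(m,cv2.RETR_EXTERNAL,cv2.CHAIN_APPROX_NONE)[0],key=cv2.contourArea)
P=np.array([onz(f,q[0],.070)[:2] for q in c])*1000
r=cv2.minAreaRect(P.astype(np.float32)); print("seat",np.round(r[0],1),np.round(r[1],1),round(r[2],1))
# hole in yellow = pin
h=np.zeros_like(m); cv2.drawContours(h,[c],-1,255,-1); h=cv2.morphologyEx(h&~m,cv2.MORPH_OPEN,np.ones((3,3)))
k,l,st,ce=cv2.connectedComponentsWithStats(h)
for i in range(1,k): 
  if st[i,4]>30: print(st[i].tolist(),ce[i].round(1),[(onz(f,ce[i],z)*1000).round(1)[:2].tolist() for z in(.070,.075,.079)])
print(find_in(f,"pin_tip")[:1])
```

```text
[0.4489 0.0138 0.1648]
exp [281.58119557 118.69389483]
seat [528.5  -7.8] [48.9 95. ] 75.4
[280, 112, 12, 10, 50] [286.5 115.5] [[529.2, -10.1], [529.2, -10.1], [529.2, -10.0]]
[278, 123, 12, 6, 52] [283.2 125.3] [[523.4, -6.3], [523.5, -6.3], [523.6, -6.3]]
[{'position': [285.3, 93.7], 'p': 0.56}]
```

View pics/w8.png

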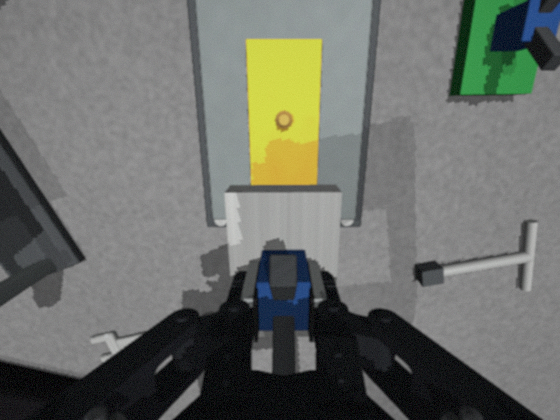

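The pin shows at (284,119.5), nearly in line with the held base (column 283). Target TCP is about (525.4, -7.1).

>>> {"api": "drive_tool", "payload": {"moves": [[[8,0,0],0,15],[[25,0.5,0],0,15],[[45,0.5,0],0,15],[[62,0.8,0],0,15],[[74,0.8,5],0,15],[[79.3,0.8,15],0,15],[[79.3,0.8,28],0,15],[[79.3,0.8,36],0,15],[[79.3,0.8,38],0,15],[[79.3,0.8,38],0,15],[[79.3,0.8,38],0,15]]}}

```text
time_s: 22.4
eef_pos: [0.5256, -0.0061, 0.1274]
orientation: [0.0, 0.992, -0.127, 0.001]
force: [0.8, -1.4, -2.6]
finger_gap: 0.264
grip_force: 98.3
```

Run:
```python
from h import *
o=observe(); print(np.round(o["force"],1),np.round(o["wrist_torque"],2),np.abs(o["dq"]).max().round(4))
go(525.4,-7.1,105.5,-14.6)
```

```text
[ 0.8 -1.4 -2.6] [-0.03 -0.06 -0.01] 0.0022
shift [-0.0, 1.0, 21.9] twist 0.0 yaw0 -14.6 tilt [0.001, -0.0, -1.0]
```

>>> {"api": "drive_tool", "payload": {"moves": [[[0,0.8,2],0,15],[[0,0.8,4],0,15],[[0,0.8,6],0,15],[[0,0.8,8],0,15],[[0,0.8,9],0,15],[[0,0.8,9],0,15]]}}

```text
time_s: 23.15
eef_pos: [0.525, -0.0069, 0.1177]
orientation: [0.0, 0.992, -0.127, -0.0]
force: [-0.3, -0.4, -2.8]
finger_gap: 0.264
grip_force: 98.3
```

No contact force with the base about 3 mm below tip level, so the pin is in the socket mouth. Continuing down.

>>> {"api": "drive_tool", "payload": {"moves": [[[0,0,1.5],0,15],[[0,0,3],0,15],[[0,0,4.5],0,15],[[0,0,6],0,15],[[0,0,7],0,15],[[0,0,7],0,15]], "grip_force": 110}}

```text
time_s: 23.9
eef_pos: [0.5251, -0.0069, 0.1112]
orientation: [0.0, 0.992, -0.127, -0.0]
force: [-2.8, 0.5, 3.0]
finger_gap: 0.258
grip_force: 109.1
```

>>> {"api": "drive_tool", "payload": {"moves": [[[-0.5,0,1.5],0,15],[[-0.5,0,3],0,15],[[-0.5,0,4.5],0,15],[[-0.5,0,6],0,15],[[-0.5,0,6.5],0,15],[[-0.5,0,6.5],0,15]]}}

```text
time_s: 24.65
eef_pos: [0.5251, -0.0069, 0.1055]
orientation: [0.0, 0.992, -0.127, 0.0]
force: [-4.1, 0.5, 10.4]
finger_gap: 0.263
grip_force: 111.0
```

>>> {"api": "drive_tool", "payload": {"moves": [[[-0.5,0,0.5],0,15],[[-1,0,1],0,15],[[-1,0,1],0,15]]}}

```text
time_s: 25.02
eef_pos: [0.5251, -0.0069, 0.1055]
orientation: [0.0, 0.992, -0.127, 0.002]
force: [-5.1, -0.6, 14.6]
finger_gap: 0.262
grip_force: 111.1
```

>>> {"api": "drive_tool", "payload": {"moves": [[[0,0,0.5],0,15],[[0,0,1],0,15],[[0,0,1],0,15],[[0,0,1],0,15],[[0,0,1],0,15]]}}

```text
time_s: 25.65
eef_pos: [0.5251, -0.0069, 0.1055]
orientation: [0.0, 0.992, -0.127, 0.002]
force: [-7.3, -0.4, 22.5]
finger_gap: 0.265
grip_force: 112.1
```

Run:
```python
from h import *
f=grab_frame("scene"); w=grab_frame("wrist")
a=cv2.resize(f["img"][160:310,190:420],(460,300)); b=cv2.resize(w["img"][80:300,180:400],(300,300))
cv2.imwrite("pics/c9.png",np.hstack([a,b]))
o=observe(); print(o["eef_pos"],np.round(o["force"],1),o["grip_force"],Ro.from_quat(np.roll(o["orientation"],-1)).as_matrix()[:,2].round(4))
```

```text
[ 0.52512887 -0.00686513  0.10547218] [-8.7 -0.4 22.3] 112.05497145652771 [ 3.e-03 -9.e-04 -1.e+00]
```

View pics/c9.png

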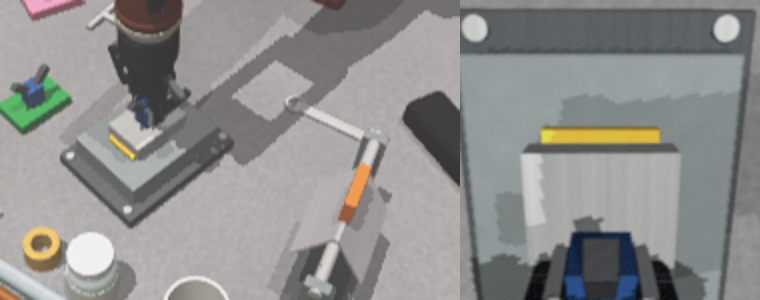

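The rest is seated squarely on the yellow seat and bottomed on its stop, since the height stays fixed while the force rises. The cover is still on the bar.

```bash
python3 -c "
from workcell import *
print(sign_off())"
```

```text
the job is handed in; nothing more can be done
None
```

The job is handed in: the cover hangs astride the bar, and the torch rest is on the pin, still gripped and held pressed onto the seat with about 22 N, at about 26 s of the 61 s allowed.

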